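Build the sieve nest on the shaker

ROBOT

A 6-joint arm with a two-finger parallel gripper is mounted at the origin on a cart in front of the work surface, level with it; the furniture and walls round the work are solid. World frame = base frame: x ahead of the robot, y to its left, z up, the work surface at z = 0. Lengths are in m, angles in degrees, forces in N, time in s.
With the tool pointing down it reaches from about 0.375 to 0.9 m from the base axis. Payload 3.1 kg.
Tool frame: the origin (TCP) lies on the centre line of the jaws, within the pads' length; the fingertips stand 22 mm ahead of it and the grasp point (between the pads) lies 3 mm ahead of it; z points along the fingers, y is the line along which they close (so a half turn about z gives the same grasp; the last joint's range is limited). The gripper opens to 87 mm and grips with 3 to 60 N. Pads are 19 mm wide; open, the fingers measure 117 mm over their backs; the gripper's body (75 mm by 190 mm) begins 51 mm behind the grasp point.
Start: joints at [60.075, 30.224, 82.088, -0, 67.689, -10.227], TCP at [0.211, 0.588, 0.245] pointing down, gripper open.
Joint ranges: [-176.69, 176.69], [-43.24, 126.21], [12.49, 139.97], [-82, 262], [0, 151.66], [-163.58, 163.58]. Speed limits (degrees/s): [159.86, 159.86, 180, 180, 180, 180].

INTERFACE

Orientations are given as a 3x3 rotation matrix whose columns are the frame's x, y, z axes.
In Python, from rig import * gives the robot as it stands.
- The arm moves only by the shell command python3 -m jog 'ROWS'. ROWS is text: rows parted by semicolons, each of 7 numbers parted by spaces: the shift along the tool's x, y, z in mm, then the turn, a rotation vector about the tool's x, y, z in rad, then the finger opening in mm, from 0 to 87. In form: tx ty tz ax ay az fingers; .... A call has 1 to 12 rows; each row shifts and turns the commanded pose from where the row before left it, along the tool's axes as they then stand; what a row does not reach is not made up. A row lasts 1/8 s, in which the tool goes at most 62.5 mm and 10.7 degrees, less where a joint would pass 70% of its speed; a pose out of reach is approached as far as the arm can. A call with a gripper value outside its range is refused whole. The fingers move at their own pace and stop on an object; the grip force is fixed at half the most. Time passes only in rows, so rows that do not move let the fingers close. It gives the time, the measured TCP pose, the force, the opening and the grip force at its end, in the units of the state.
- read_state(): the state, without advancing time (a new reading comes with each control period).
- capture(name): name is "side" or "top"; returns a dict with "color" (420x560x3 uint8, red, green, blue), "camera_matrix" (3x3 intrinsics, pixels), "R" (3x3) and "t" (3): a world point X has camera coordinates R X + t. Camera axes: x right, y down, z forward; pixel columns grow to the right and rows downward; lengths in m; the calibration is good to about 2 mm. A picture is of the moment at which its call begins. There is no depth.
- hand_in(): hands the job in; it is judged then, once.
Trained networks look in the newest picture that a camera, given by its name, has taken for a name from the list of things; names that differ only in an ending like _2 or _b are one class to them, and where a whole thing is asked for, a point or a joint stands for the part that bears it (a point fixed in the world has none). Each returns a list of dicts, best first, with "conf" (0 to 1); they miss things now and then, are a little off and sometimes report something else, mostly with a low value. They report only what shows in the picture. A call takes as long as a camera call. They do not tell look-alikes from the thing itself.
- find_in(camera, target): "at" ([x, y, z] in m, in world coordinates, good to about 4 mm: the middle of the surface that is visible of it).
- trace(camera, target): "pixels" (420x560 bool, what is visible of it).
- place_of(camera, target): "at" ([x, y, z] in m, in world coordinates, good to about 4 mm: a listed point, or the origin of a listed thing).
The state is a dict: "time_s": time; "joint_positions": joint angles; "qvel": joint speeds; "tau": joint torques, N m; "position": TCP position; "tcp_rot": TCP orientation; "force": force on the tool from outside, world axes, zero at the start; "moment": the same for the moment, N m; "opening": opening from 0.0 (shut) to 1.0 (fully open); "grasp_force": force on a finger pad.
Only numpy, scipy, OpenCV 4.12 (cv2) and the standard library are available. Lean on these libraries where they do the work, as an engineer would, in place of code of your own. Each camera call takes 0.05 s, during which the arm holds its last target. There are 200 camera calls.

TASK

Get the shaker ready for a sieve analysis: nest the three sieves and the lid one at a time on the receiver pan of the shaker, from the fine sieve at the bottom through the medium to the coarse one at the top, and close the nest with the lid. Every part must sit fully down and level in the one below, and the brass weight, the funnel and the beaker on the bench stay where they are.

Things in the scene. Friction and masses are not known exactly. Their poses are not given: they have to be found in the camera images.
- sieve_fine: Fine sieve; floor of close brown bronze cloth. Steel, 120 g, 30 mm high: spigot below (0 to 8 mm up, tapered, 44 mm across at its foot, 51 at its top), then a straight open round wall (8 to 30 mm up, 60 mm outside, 54 inside). Nested, the spigot enters the mouth below and the wall sits on the rim below: 22 mm more per part. Origin: centre of underside, z up. Grip across the wall.
- sieve_medium: Medium sieve; floor of steel mesh, 5 mm spacing. Steel, 120 g, 30 mm high: spigot below (0 to 8 mm up, tapered, 44 mm across at its foot, 51 at its top), then a straight open round wall (8 to 30 mm up, 60 mm outside, 54 inside). Nested, the spigot enters the mouth below and the wall sits on the rim below: 22 mm more per part. Origin: centre of underside, z up. Grip across the wall.
- sieve_coarse: Coarse sieve; floor of thick wires 12 mm apart. Steel, 120 g, 30 mm high: spigot below (0 to 8 mm up, tapered, 44 mm across at its foot, 51 at its top), then a straight open round wall (8 to 30 mm up, 60 mm outside, 54 inside). Nested, the spigot enters the mouth below and the wall sits on the rim below: 22 mm more per part. Origin: centre of underside, z up. Grip across the wall.
- sieve_lid: Lid of the nest, 120 g: steel disc 60 mm across (8 to 13 mm over its underside), below it the same spigot as the sieves' (8 mm deep, 44 to 51 mm across), on top a black knob to take it by: neck 12 mm across, 13 to 20 mm up, head 18 mm across, 20 to 34 mm up. Seated, its underside is 22 mm over that of the coarse sieve. Origin: centre of underside, z up.
- shaker: Sieve shaker, fixed: grey box 150 x 156 x 54 mm, on it a round plate and the receiver pan, a plain steel cup 60 mm across outside, 54 inside, floor at 70 mm, rim at 92 mm; three toe clamps round it stay below 78 mm. A sieve seated in the pan has its underside at 84 mm. Origin: at bench level exactly under the pan's centre, z up; control panel on its -x side.
- weight_500: bystander: brass 500 g check weight with a knob, 37 mm across, 50 mm high; origin centre of underside. Leave it.
- funnel: bystander: blue plastic funnel standing mouth down, 103 mm across, 95 mm high; origin centre of underside. Leave it.
- beaker: bystander: clear glass beaker, 71 mm across, 88 mm high; origin centre of underside. Leave it.
Not all that is in view belongs to the job. Leave any pink or turquoise look-alike of the sieve_coarse alone.

How it is judged (in metres and radians):
On the way, in this order (a step that is already met when the one before it is completed fails the run):
1. the fine sieve is seated in the receiver pan (horizontal distance between sieve_fine and shaker below 0.004 m and z of sieve_fine in the frame of shaker between 0.0815 and 0.0865 m and angle between sieve_fine's own z axis and vertical below 0.05 rad), for 0.2 s.
2. the medium sieve is seated in the fine one (horizontal distance between sieve_medium and sieve_fine below 0.004 m and z of sieve_medium in the frame of sieve_fine between 0.0195 and 0.0245 m and angle between sieve_medium's own z axis and vertical below 0.05 rad), for 0.2 s.
3. the coarse sieve is seated in the medium one (horizontal distance between sieve_coarse and sieve_medium below 0.004 m and z of sieve_coarse in the frame of sieve_medium between 0.0195 and 0.0245 m and angle between sieve_coarse's own z axis and vertical below 0.05 rad), for 0.2 s.
4. the lid is seated in the coarse sieve (horizontal distance between sieve_lid and sieve_coarse below 0.004 m and z of sieve_lid in the frame of sieve_coarse between 0.0195 and 0.0245 m and angle between sieve_lid's own z axis and vertical below 0.05 rad), for 0.2 s.
At the end, for the whole second after the job is handed in: Nested on the receiver pan from below: fine, medium, coarse sieve, lid. Each is within 4 mm sideways of the part below it (the fine one: of the pan's axis), within 2.5 mm of its seated height, tilted less than 0.05 rad, and at rest (all of step 1 and all of step 2 and all of step 3 and all of step 4 and linear speed of each of sieve_fine, sieve_medium, sieve_coarse, sieve_lid below 0.02 m/s); the robot touches nothing.
It fails at once if a bystander (weight, funnel or beaker) is pushed more than 20 mm or tipped (distance of any of weight_500, funnel, beaker from where it was at the start of the episode above 0.02 m or angle between any of weight_500, funnel, beaker's own z axis and vertical above 0.35 rad).
It also fails if it takes over 115 s, if anything falls off the work surface, if the arm or the gripper's body presses on something with over 40 N, if the wrist force passes 120 N, or if a joint passes its speed limit or range.

## Working session

There is one attempt and no reset: what is moved stays moved. The work goes in short steps, Python scripts to look and compute and a shell command to move; the robot and the scene stay as the last step left them, time stands still between calls to the robot, and variables do not carry over. Pictures are saved under pics/ and viewed, at most 14 in all, crops included, and the job is handed in when it is done.

```bash
mkdir -p pics; cat > h.py <<'E'
from rig import *
import numpy as np, cv2
def save(c,n,crop=None,s=1):
    im=capture(c)["color"][:,:,::-1]
    if crop: x0,y0,x1,y1=crop; im=im[y0:y1,x0:x1]
    cv2.imwrite(f"pics/{n}.png",cv2.resize(im,None,fx=s,fy=s,interpolation=cv2.INTER_CUBIC))
def proj(c,X):
    d=c; p=d["camera_matrix"]@(d["R"]@np.array(X)+d["t"]); return p[:2]/p[2]
def ray(d,uv,z):
    v=d["R"].T@np.linalg.inv(d["camera_matrix"])@np.array([uv[0],uv[1],1.]); o=-d["R"].T@d["t"]
    return o+v*(z-o[2])/v[2]
E
python3 - <<'E'
from h import *
for c in("top","side"):
    save(c,c+"0",s=1.4)
    d=capture(c); print(c,"cam at",(-d["R"].T@d["t"]).round(3),d["camera_matrix"][0,0])
    for n in["sieve_fine","sieve_medium","sieve_coarse","sieve_lid","shaker","weight_500","funnel","beaker"]:
        for r in place_of(c,n)[:4]: print(n,np.round(r["at"],3),round(r["conf"],2),proj(d,r["at"]).round())
s=read_state();print(s["position"],s["tcp_rot"],s["time_s"],s["opening"])
E
```

```text
top cam at [0.496 0.054 1.239] 464.44437350892383
sieve_fine [ 0.616 -0.094  0.   ] 0.87 [339. 184.]
sieve_medium [ 0.426 -0.102 -0.001] 0.8 [343. 255.]
sieve_medium [ 0.738  0.142 -0.001] 0.53 [250. 140.]
sieve_coarse [ 0.636  0.084 -0.003] 0.86 [272. 178.]
sieve_coarse [ 0.493  0.45  -0.003] 0.82 [136. 233.]
sieve_lid [ 0.455  0.083 -0.005] 0.62 [274. 245.]
shaker [0.52  0.292 0.001] 0.58 [195. 222.]
weight_500 [ 0.529 -0.004 -0.002] 0.72 [306. 217.]
funnel [ 0.496 -0.326 -0.   ] 0.66 [427. 228.]
beaker [ 0.737  0.145 -0.   ] 0.85 [249. 141.]
side cam at [0.412 0.942 0.726] 427.8844488696368
sieve_fine [ 0.619 -0.088 -0.   ] 0.55 [264. 190.]
sieve_medium [ 0.427 -0.099 -0.001] 0.74 [328. 195.]
sieve_coarse [ 0.396  0.451 -0.   ] 0.91 [323. 359.]
sieve_coarse [ 0.637  0.086 -0.003] 0.62 [244. 226.]
sieve_coarse [ 0.491  0.45  -0.002] 0.6 [274. 351.]
sieve_coarse [ 0.496 -0.323 -0.001] 0.27 [313. 155.]
shaker [0.514 0.295 0.004] 0.94 [276. 289.]
weight_500 [ 0.524 -0.001  0.002] 0.71 [291. 210.]
funnel [ 0.491 -0.324  0.001] 0.96 [314. 155.]
funnel [ 0.616 -0.091 -0.   ] 0.53 [265. 189.]
beaker [0.742 0.141 0.003] 0.67 [200. 233.]
[0.21063615 0.58842506 0.24456372] [[-9.41476709e-01  3.37078042e-01  1.79533884e-05]
 [ 3.37078042e-01  9.41476709e-01  2.35793821e-05]
 [-8.95460509e-06  2.82511320e-05 -1.00000000e+00]] 1.0 1.0010650787445499
```

View pics/top0.png

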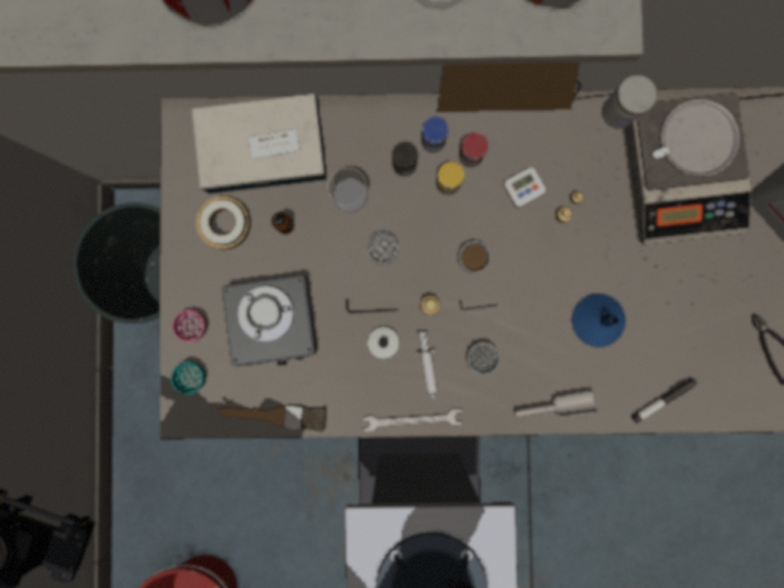

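View pics/side0.png

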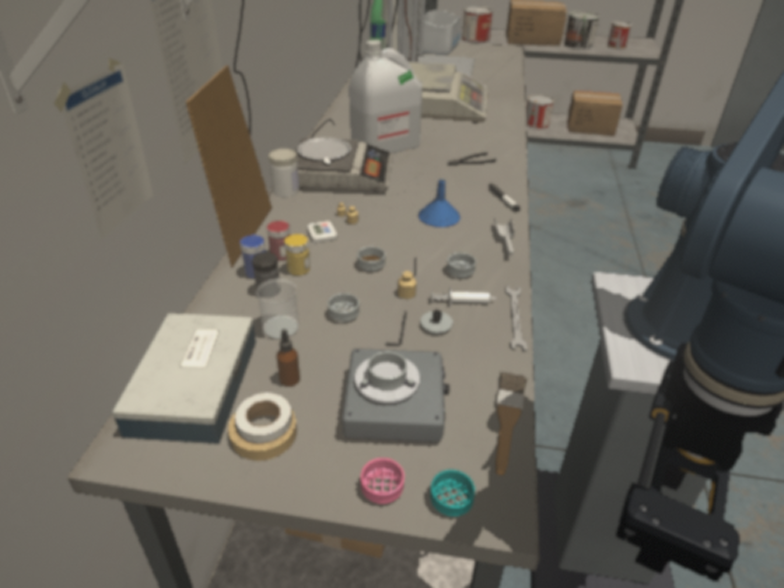

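The top view (784×588) shows the fine sieve (brown floor) at (473,255), the medium at (482,356), the coarse at (383,246) and the lid at (383,342). The pan is at (265,313), the weight at (430,304) and the funnel at (598,320). The beaker is at (350,188), and the pink and turquoise look-alikes are at (190,324) and (188,377). The networks agree, apart from low-confidence mix-ups. Next I refine the centres with circle-edge fits.

```bash
cat >> h.py <<'E'
def circ(c,x,y,z,r,rad=0.012):
    """refine centre of a circle at height z, radius r by image gradient along its normal"""
    d=capture(c) if isinstance(c,str) else c
    g=cv2.GaussianBlur(cv2.cvtColor(d["color"],cv2.COLOR_RGB2GRAY).astype(np.float32),(0,0),.7)
    gx=cv2.Sobel(g,5,1,0)/8; gy=cv2.Sobel(g,5,0,1)/8
    th=np.linspace(0,2*np.pi,120,endpoint=False)
    best=[]
    for dx in np.arange(-rad,rad+1e-4,.0005):
        for dy in np.arange(-rad,rad+1e-4,.0005):
            X=np.c_[x+dx+r*np.cos(th),y+dy+r*np.sin(th),0*th+z]
            P=X@d["R"].T+d["t"]; p=P@d["camera_matrix"].T; p=(p[:,:2]/p[:,2:]).astype(np.float32)
            c0=p.mean(0); n=p-c0; n/=np.linalg.norm(n,axis=1)[:,None]
            sx=cv2.remap(gx,p[:,0:1].copy(),p[:,1:2].copy(),1)[:,0]; sy=cv2.remap(gy,p[:,0:1].copy(),p[:,1:2].copy(),1)[:,0]
            v=np.clip(np.abs(sx*n[:,0]+sy*n[:,1]),0,15).mean()
            best.append((v,x+dx,y+dy))
    b=np.array(sorted(best)[-6:]); return b[:,1:].mean(0).round(4),b[:,0].max().round(2)
E
cat > m.py <<'E'
from h import *
import sys
G=dict(fine=(.617,-.091,.03,.03),medium=(.427,-.1,.03,.03),coarse=(.636,.085,.03,.03),lid=(.455,.083,.013,.03),pan=(.518,.293,.092,.03),plate=(.518,.293,.092,.027),weight=(.527,-.002,.03,.0185))
D={c:capture(c) for c in("top","side")}
for n in sys.argv[1:] or G:
    print(n,*[circ(D[c],*G[n]) for c in D])
E
python3 m.py
python3 - <<'E'
from h import *
for c in("top","side"):
    d=capture(c)
    for n,x,y in(("sieve_fine",.617,-.091),("sieve_medium",.427,-.1),("sieve_coarse",.636,.085),("sieve_lid",.455,.083)):
        for r in trace(c,n)[:3]:
            v,u=np.nonzero(r["pixels"]); 
            if len(u): print(c,n,round(r["conf"],2),len(u),ray(d,(u.mean(),v.mean()),.02).round(4))
E
```

```text
fine (array([ 0.619 , -0.0867]), np.float64(8.28)) (array([ 0.6148, -0.0837]), np.float64(7.15))
medium (array([ 0.4315, -0.0992]), np.float64(7.07)) (array([ 0.427 , -0.0982]), np.float64(7.84))
coarse (array([0.6388, 0.0805]), np.float64(3.63)) (array([0.635 , 0.0858]), np.float64(8.57))
lid (array([0.4575, 0.0828]), np.float64(14.98)) (array([0.4582, 0.0818]), np.float64(10.82))
pan (array([0.5197, 0.2854]), np.float64(13.37)) (array([0.5143, 0.2983]), np.float64(11.95))
plate (array([0.5225, 0.2858]), np.float64(13.8)) (array([0.5148, 0.2975]), np.float64(12.57))
weight (array([ 0.5338, -0.0042]), np.float64(6.8)) (array([ 0.5291, -0.0067]), np.float64(9.46))
top sieve_fine 0.75 428 [ 0.6174 -0.0911  0.02  ]
top sieve_medium 0.58 349 [ 0.429  -0.1021  0.02  ]
top sieve_coarse 0.8 370 [0.3991 0.4478 0.02  ]
top sieve_coarse 0.77 433 [0.4962 0.4456 0.02  ]
top sieve_coarse 0.76 261 [0.6393 0.082  0.02  ]
top sieve_lid 0.88 425 [0.4601 0.0817 0.02  ]
top sieve_lid 0.37 448 [ 0.6166 -0.0917  0.02  ]
side sieve_fine 0.69 326 [ 0.6133 -0.0859  0.02  ]
side sieve_fine 0.55 4589 [0.502  0.2898 0.02  ]
side sieve_medium 0.57 335 [ 0.4253 -0.0979  0.02  ]
side sieve_coarse 0.85 860 [0.3973 0.4488 0.02  ]
side sieve_coarse 0.67 736 [0.4951 0.4463 0.02  ]
side sieve_lid 0.66 297 [0.4568 0.0956 0.02  ]
```

```bash
python3 -m jog '0 0 0 0 0 -0.172 87; 0 0 0 0 0 -0.172 87; -30 -50 0 0 0 0 87; -30 -50 0 0 0 0 87; -30 -50 0 0 0 0 87; -30 -50 0 0 0 0 87; -30 -50 0 0 0 0 87; -30 -50 0 0 0 0 87; -30 -50 0 0 0 0 87; -30 -50 0 0 0 0 87; -30 -50 0 0 0 0 87; -30 -50 0 0 0 0 87'
```

```text
time_s: 3.1
position: [0.5117, 0.0867, 0.2448]
tcp_rot: [[-1.0, 0.0, 0.001], [0.0, 1.0, 0.0], [-0.001, 0.0, -1.0]]
force: [0.4, -0.3, -0.8]
opening: 1.001
grasp_force: 0.0
```

```bash
python3 -m jog '-35 -58 0 0 0 0 87; -35 -58 0 0 0 0 87; -35 -60 0 0 0 0 87; 0 0 60 0 0 0 87; 0 0 60 0 0 0 87; 0 0 50 0 0 0 87; 0 0 30 0 0 0 87; 0 0 11 0 0 0 87; 0 0 0 0 0 0 87'; python3 -c "
from rig import *;print(read_state()['joint_positions'])"
```

```text
time_s: 4.22
position: [0.6067, -0.073, 0.0333]
tcp_rot: [[-1.0, 0.001, -0.001], [0.001, 1.0, 0.0], [0.001, 0.0, -1.0]]
force: [-0.2, -0.9, -0.1]
opening: 0.996
grasp_force: 0.1
[-1.73345192e+01  4.58945666e+01  9.18663177e+01  1.78458890e-02
  4.22737901e+01 -1.07291069e+02]
```

```bash
python3 -c "
from h import *
save('side','s1',(200,130,400,280),4)
for r in place_of('side','sieve_fine')[:2]: print(r)"
```

```text
(no output)
```

View pics/s1.png

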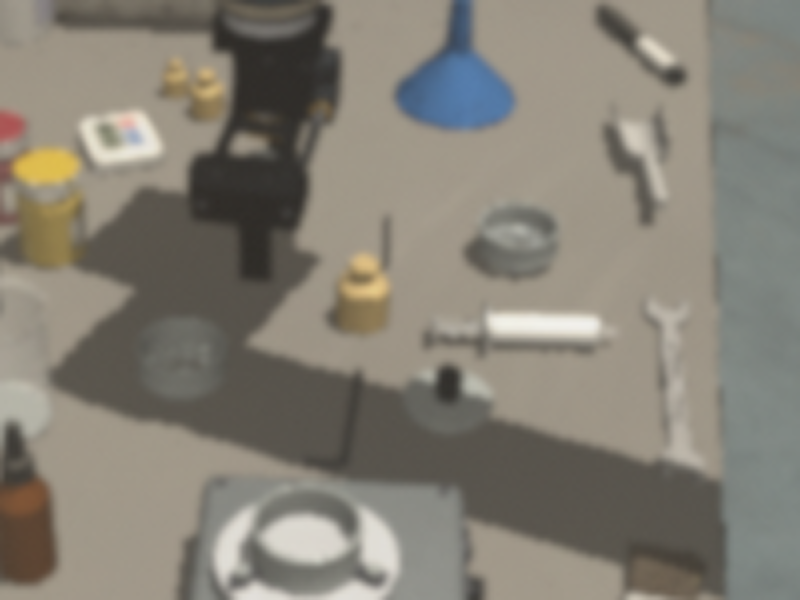

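The picture shows the fingers around the fine sieve (crop px 255,265). The rows were clipped, so I'm about 10 mm and 14 mm short in x and y. I'll centre on the sieve, then grip across two perpendicular directions.

```bash
python3 -m jog '-10 -14 1 0 0 0 87; 0 0 0 0 0 0 55; 0 0 0 0 0 0 55; 0 0 0 0 0 0 55; 0 0 0 0 0 0 55; 0 0 0 0 0 0 55; 0 0 0 0 0 0 55; 0 0 0 0 0 0 55'
```

```text
time_s: 5.32
position: [0.6168, -0.0865, 0.0326]
tcp_rot: [[-1.0, -0.0, -0.0], [-0.0, 1.0, -0.0], [0.0, -0.0, -1.0]]
force: [-0.4, -0.4, 1.6]
opening: 0.632
grasp_force: 0.1
```

```bash
python3 -c "
from h import *
save('top','t1',(250,120,410,240),5)
save('side','s2',(220,150,340,240),6)"
```

```text
(no output)
```

View pics/t1.png

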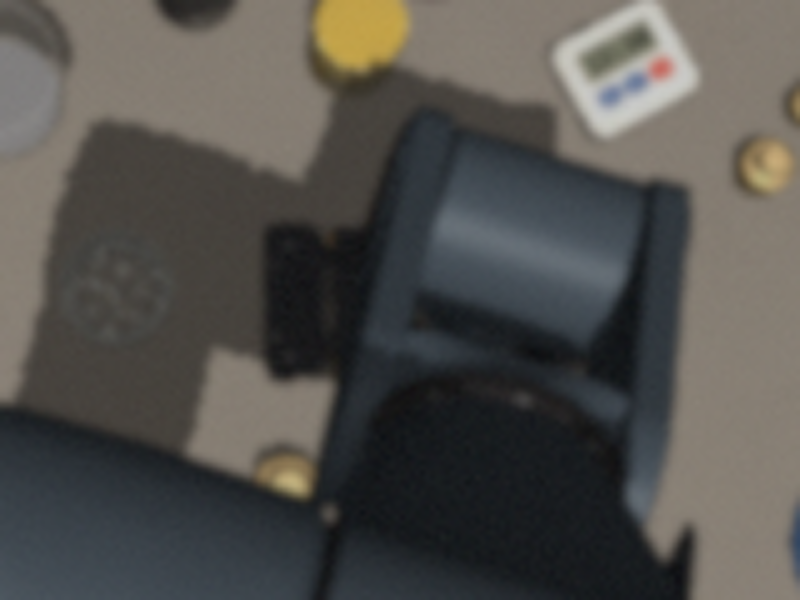

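View pics/s2.png

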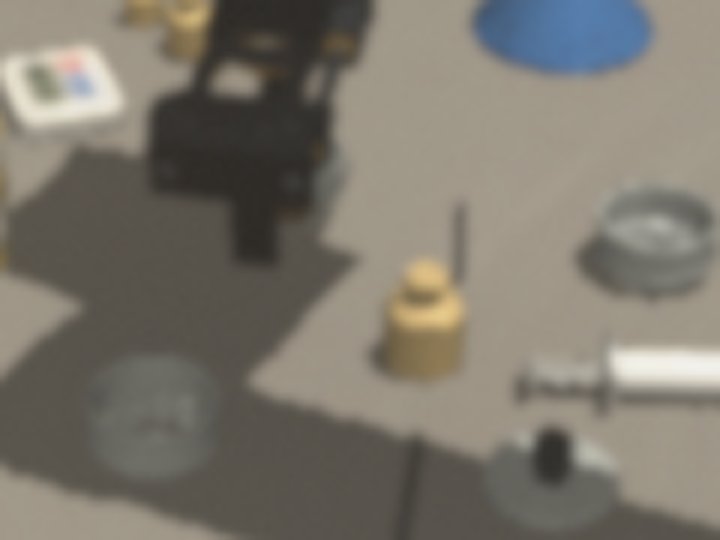

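The side crop shows something grey at (330,170), behind the gripper, and nothing is held. I'll lift straight up and move aside for a look.

```bash
python3 -m jog '0 0 -40 0 0 0 55; 0 0 -60 0 0 0 55; 0 0 -50 0 0 0 87; 0 62 0 0 0 0 87; 0 62 0 0 0 0 87; 0 62 0 0 0 0 87; 0 62 0 0 0 0 87'; python3 -c "
from h import *
save('top','t2',(220,120,420,270),4)
for c in ('top','side'):
  capture(c)
  for n in ('sieve_fine','weight_500'):
    for r in place_of(c,n)[:3]: print(c,n,r)"
```

```text
time_s: 6.3
position: [0.6165, 0.1634, 0.1827]
tcp_rot: [[-1.0, 0.0, 0.0], [0.0, 1.0, 0.0], [-0.0, 0.0, -1.0]]
force: [0.3, 0.1, -0.7]
opening: 0.991
grasp_force: 0.0
top sieve_fine {'at': [0.6175, -0.0676, -0.0004], 'conf': 0.87}
top weight_500 {'at': [0.527, -0.0059, -0.0015], 'conf': 0.47}
side sieve_fine {'at': [0.6184, -0.0656, 0.0012], 'conf': 0.87}
side weight_500 {'at': [0.5276, -0.0047, 0.0016], 'conf': 0.75}
```

View pics/t2.png

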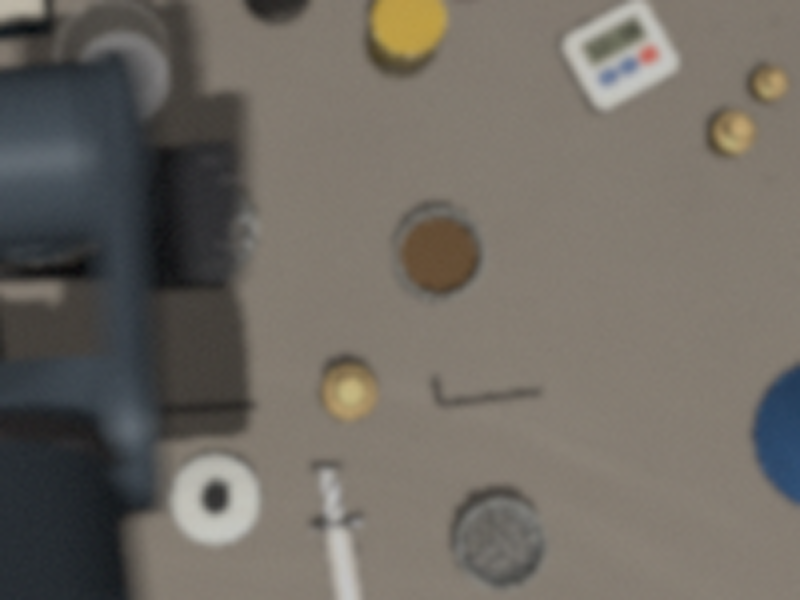

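The top view shows the fine sieve upright at crop (440,250). It was dragged 20 mm in +y, because a finger had been inside its wall. The weight at (350,390) hasn't moved. I'll try again with rows that stay under the cap.

```bash
python3 -m jog '-1 -58 0 0 0 0 87; 0 -58 0 0 0 0 87; 0 -58 0 0 0 0 87; 0 -56 0 0 0 0 87; 0 0 50 0 0 0 87; 0 0 50 0 0 0 87; 0 0 0 0 0 0 87'; python3 -m jog '0 0 40 0 0 0 87; 0 0 11 0 0 0 87; 0 0 0 0 0 0 55; 0 0 0 0 0 0 55; 0 0 0 0 0 0 55; 0 0 0 0 0 0 55; 0 0 0 0 0 0 55; 0 0 0 0 0 0 55'
```

```text
time_s: 7.52
position: [0.6141, -0.0697, 0.0788]
tcp_rot: [[-1.0, 0.003, -0.01], [0.003, 1.0, 0.003], [0.01, 0.003, -1.0]]
force: [-0.5, 0.4, 0.1]
opening: 1.0
grasp_force: 0.0
time_s: 8.52
position: [0.6185, -0.0683, 0.0328]
tcp_rot: [[-1.0, -0.0, 0.002], [-0.0, 1.0, -0.0], [-0.002, -0.0, -1.0]]
force: [-1.1, 1.8, 6.0]
opening: 0.685
grasp_force: 30.0
```

```bash
python3 -m jog '0 0 0 0 0 0 87; 0 0 0 0 0 0 87; 0 0 0 0 0 0 87; 0 0 0 0 0 0.175 87; 0 0 0 0 0 0.175 87; 0 0 0 0 0 0.175 87; 0 0 0 0 0 0.175 87; 0 0 0 0 0 0.175 87; 0 0 0 0 0 0.175 87; 0 0 0 0 0 0.175 87; 0 0 0 0 0 0.175 87; 0 0 0 0 0 0.17 87'; python3 -m jog '0 0 0 0 0 0 55; 0 0 0 0 0 0 55; 0 0 0 0 0 0 55; 0 0 0 0 0 0 55; 0 0 0 0 0 0 55; 0 0 0 0 0 0 55; 0 0 0 0 0 0 55'
```

```text
time_s: 10.02
position: [0.6177, -0.0685, 0.0313]
tcp_rot: [[0.005, 1.0, -0.001], [1.0, -0.005, 0.0], [0.0, -0.001, -1.0]]
force: [1.2, -1.0, 0.2]
opening: 0.997
grasp_force: 0.0
time_s: 10.9
position: [0.6177, -0.0685, 0.0315]
tcp_rot: [[-0.001, 1.0, -0.0], [1.0, 0.001, 0.0], [0.0, -0.0, -1.0]]
force: [0.1, -0.7, 0.4]
opening: 0.686
grasp_force: 30.0
```

Gripped and centred on both axes. Now I lift and measure the pan carefully.

```bash
python3 -m jog '0 0 -50 0 0 0 55; 0 0 -60 0 0 0 55; 0 0 -60 0 0 0 55; 0 0 0 0 0 0 55'; cat > p.py <<'E'
from h import *
ims=[]
for c,(x0,y0,x1,y1) in (("top",(150,185,240,260)),("side",(235,240,325,315))):
    d=capture(c); K=6
    im=cv2.resize(d["color"][y0:y1,x0:x1,::-1],None,fx=K,fy=K,interpolation=cv2.INTER_CUBIC)
    im2=im.copy()
    for z,r,col in((.092,.030,(0,0,255)),(.092,.027,(0,255,0)),(.07,.027,(255,0,0))):
        th=np.linspace(0,2*np.pi,60)
        p=np.array([proj(d,(.518+r*np.cos(t),.292+r*np.sin(t),z)) for t in th])
        cv2.polylines(im2,[(((p-[x0,y0])+.5)*K).astype(int)],True,col,1)
    ims+=[np.vstack([im,im2])]
cv2.imwrite("pics/pan.png",cv2.resize(np.hstack(ims),None,fx=.65,fy=.65,interpolation=cv2.INTER_AREA))
E
python3 p.py
```

```text
time_s: 11.4
position: [0.6215, -0.0694, 0.2074]
tcp_rot: [[-0.001, 1.0, 0.013], [1.0, 0.001, -0.004], [-0.004, 0.013, -1.0]]
force: [-0.3, 0.0, -0.9]
opening: 0.687
grasp_force: 30.0
```

View pics/pan.png

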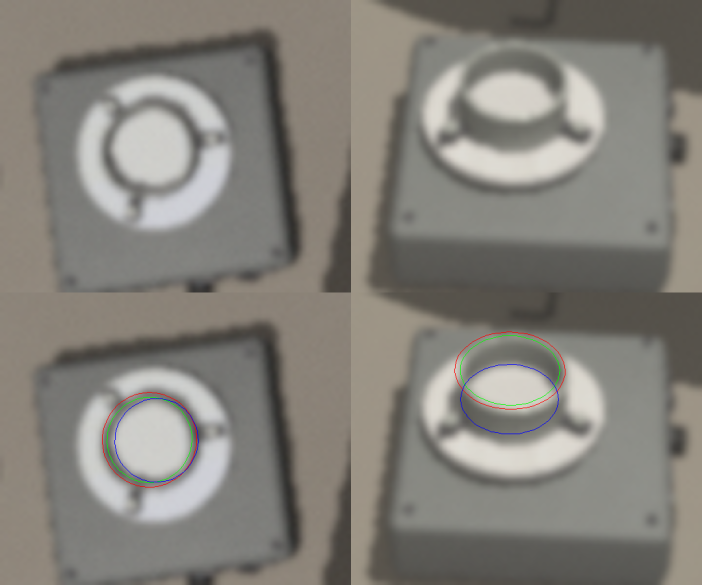

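The rendered circles for (0.518, 0.292) sit about 1.5 mm off the pan's rim in both views. The top view suggests smaller y, the side view larger y, and both slightly smaller x. I'll take (0.517, 0.2925), hover there, and let the contact force refine it.

```bash
python3 -m jog '52 -14 0 0 0 0 55; 52 -14 0 0 0 0 55; 52 -14 0 0 0 0 55; 52 -14 0 0 0 0 55; 52 -15 0 0 0 0 55; 51 -15 0 0 0 0 55; 50 -15 0 0 0 0 55; 0 0 40 0 0 0 55; 0 0 20 0 0 0 55; 0 0 0 0 0 0 55; 0 0 0 0 0 0 55'
```

```text
time_s: 12.88
position: [0.5163, 0.2921, 0.1408]
tcp_rot: [[-0.001, 1.0, -0.001], [1.0, 0.001, -0.0], [-0.0, -0.001, -1.0]]
force: [0.0, 0.5, 0.2]
opening: 0.689
grasp_force: 30.0
```

```bash
python3 - <<'E'
from h import *
d=capture("side");x0,y0,x1,y1=225,215,345,305;K=6
im=cv2.resize(d["color"][y0:y1,x0:x1,::-1],None,fx=K,fy=K,interpolation=cv2.INTER_CUBIC)
for z,r,col in((.092,.030,(0,0,255)),(.1173,.03,(0,255,0)),(.1393,.03,(0,255,0))):
    p=np.array([proj(d,(.5163+r*np.cos(t),.2921+r*np.sin(t),z)) for t in np.linspace(0,2*np.pi,60)])
    cv2.polylines(im,[(((p-[x0,y0])+.5)*K).astype(int)],True,col,1)
cv2.imwrite("pics/hov.png",im)
E
```

```text
(no output)
```

View pics/hov.png

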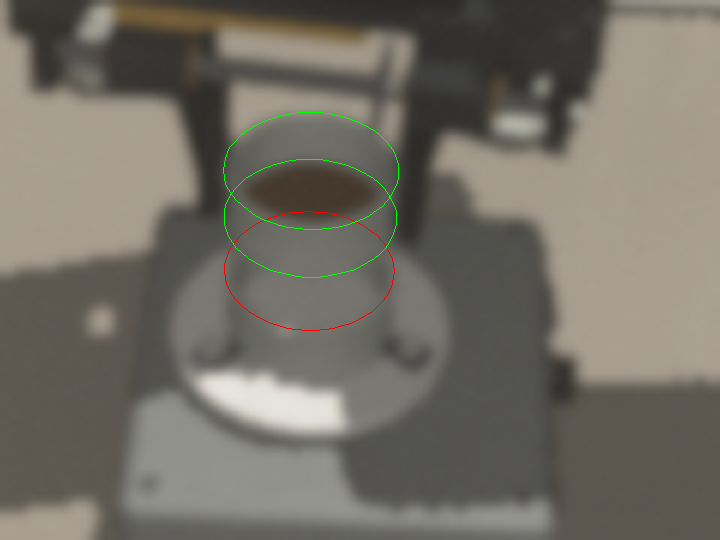

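Here the sieve hangs between the fingers, spanning about x 228–405, over the pan rim at about 232–392. They line up to within roughly 1 mm. Lowering while watching the force.

```bash
python3 -m jog '0 0 14 0 0 0 55; 0 0 3 0 0 0 55; 0 0 0 0 0 0 55'; python3 -m jog '0 0 3 0 0 0 55; 0 0 0 0 0 0 55';python3 -m jog '0 0 2 0 0 0 55; 0 0 0 0 0 0 55'
```

```text
time_s: 13.3
position: [0.5163, 0.2922, 0.1242]
tcp_rot: [[-0.001, 1.0, -0.001], [1.0, 0.001, -0.0], [-0.0, -0.001, -1.0]]
force: [-0.2, 0.0, -1.2]
opening: 0.687
grasp_force: 30.0
time_s: 13.55
position: [0.5164, 0.2924, 0.1215]
tcp_rot: [[-0.001, 1.0, -0.0], [1.0, 0.001, -0.0], [-0.0, -0.0, -1.0]]
force: [0.1, -0.1, -0.7]
opening: 0.688
grasp_force: 30.0
time_s: 13.8
position: [0.5164, 0.2924, 0.1195]
tcp_rot: [[-0.001, 1.0, -0.0], [1.0, 0.001, -0.0], [-0.0, -0.0, -1.0]]
force: [-0.9, 0.9, -1.4]
opening: 0.684
grasp_force: 30.0
```

```bash
python3 -m jog '0 0 2 0 0 0 55; 0 0 0 0 0 0 55'; python3 -m jog '0 0 1.5 0 0 0 55; 0 0 0 0 0 0 55'; python3 -m jog '0 0 1 0 0 0 55; 0 0 0 0 0 0 55'
```

```text
time_s: 14.05
position: [0.5163, 0.2924, 0.1174]
tcp_rot: [[-0.001, 1.0, -0.0], [1.0, 0.001, -0.0], [-0.0, -0.0, -1.0]]
force: [0.3, 0.0, -2.5]
opening: 0.688
grasp_force: 30.0
time_s: 14.3
position: [0.5165, 0.2924, 0.116]
tcp_rot: [[-0.001, 1.0, -0.0], [1.0, 0.001, 0.0], [0.0, -0.0, -1.0]]
force: [1.6, -0.9, -1.3]
opening: 0.693
grasp_force: 30.0
time_s: 14.55
position: [0.5165, 0.2925, 0.1154]
tcp_rot: [[-0.001, 1.0, 0.0], [1.0, 0.001, 0.0], [0.0, 0.0, -1.0]]
force: [-1.7, -0.5, 2.3]
opening: 0.687
grasp_force: 30.0
```

```bash
python3 -m jog '0 0 0 0 0 0 87; 0 0 0 0 0 0 87; 0 0 0 0 0 0 87; 0 0 0 0 0 0 87; 0 0 -40 0 0 0 87; 0 0 -40 0 0 0 87; -49 -11 0 0 0 0 87; -49 -11 0 0 0 0 87; -49 -11 0 0 0 0 87; -49 -11 0 0 0 0 87; -49 -11 0 0 0 0 87'; python3 -m jog '-49 -11 0 0 0 0 87; -49 -11 0 0 0 0 87; -49 -11 0 0 0 0 87; 0 0 40 0 0 0 87; 0 0 40 0 0 0 87; 0 0 0 0 0 0 87; 0 0 0 0 0 0 87'; python3 -c "
from h import *
for c in ('top','side'):
  capture(c)
  for n in ('sieve_fine','sieve_medium'):
    for r in place_of(c,n)[:3]: print(c,n,r)
save('side','s3',(200,170,360,290),5)"
```

```text
time_s: 15.92
position: [0.4614, 0.0459, 0.1952]
tcp_rot: [[-0.001, 1.0, 0.001], [1.0, 0.001, -0.0], [-0.0, 0.001, -1.0]]
force: [0.3, 0.2, 0.4]
opening: 1.004
grasp_force: 0.0
time_s: 16.8
position: [0.4294, -0.0998, 0.1158]
tcp_rot: [[-0.001, 1.0, 0.001], [1.0, 0.001, -0.0], [-0.0, 0.001, -1.0]]
force: [0.9, 0.9, -0.7]
opening: 0.993
grasp_force: 0.0
top sieve_fine {'at': [0.5165, 0.2903, 0.0846], 'conf': 0.74}
top sieve_medium {'at': [0.4248, -0.0989, -0.0024], 'conf': 0.39}
side sieve_fine {'at': [0.5152, 0.2937, 0.0823], 'conf': 0.59}
side sieve_medium {'at': [0.4268, -0.1004, 0.0001], 'conf': 0.64}
```

View pics/s3.png

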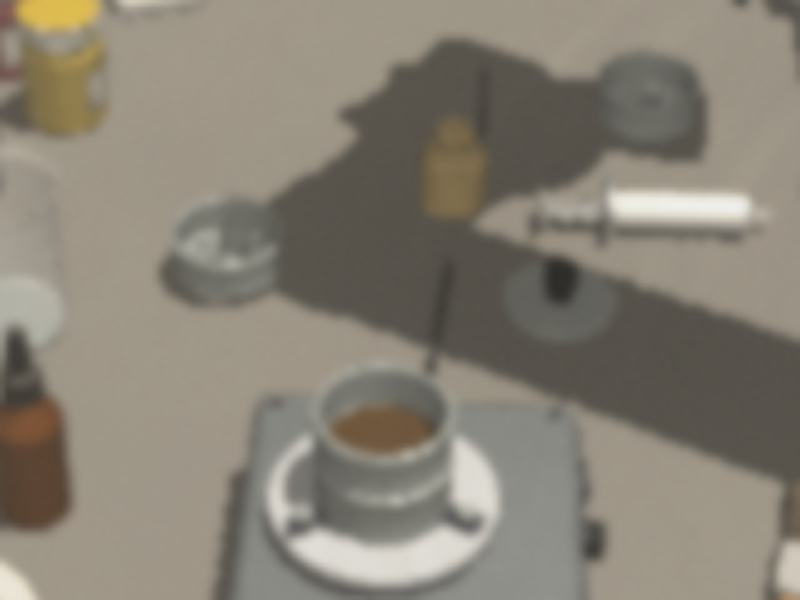

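The side crop shows the fine sieve level in the pan at (383,410), with a tight rim seam. Next is the medium sieve.

```bash
python3 -m jog '0 -2 45 0 0 0 87; 0 0 38 0 0 0 87; 0 0 0 0 0 0 87; 0 0 0 0 0 0 55; 0 0 0 0 0 0 55; 0 0 0 0 0 0 55; 0 0 0 0 0 0 55; 0 0 0 0 0 0 55; 0 0 0 0 0 0 55'; python3 -m jog '0 0 0 0 0 0 87; 0 0 0 0 0 0 87; 0 0 0 0 0 0 87; 0 0 0 0 0 -0.175 87; 0 0 0 0 0 -0.175 87; 0 0 0 0 0 -0.175 87; 0 0 0 0 0 -0.175 87; 0 0 0 0 0 -0.175 87; 0 0 0 0 0 -0.175 87; 0 0 0 0 0 -0.175 87; 0 0 0 0 0 -0.175 87; 0 0 0 0 0 -0.172 87'; python3 -m jog '0 0 0 0 0 0 55; 0 0 0 0 0 0 55; 0 0 0 0 0 0 55; 0 0 0 0 0 0 55; 0 0 0 0 0 0 55; 0 0 0 0 0 0 55; 0 0 0 0 0 0 55'
```

```text
time_s: 18.27
position: [0.4272, -0.0999, 0.033]
tcp_rot: [[-0.001, 1.0, 0.001], [1.0, 0.001, -0.001], [-0.001, 0.001, -1.0]]
force: [0.7, 0.5, 7.6]
opening: 0.686
grasp_force: 30.0
time_s: 19.77
position: [0.4268, -0.0997, 0.0319]
tcp_rot: [[-1.0, -0.008, -0.0], [-0.008, 1.0, 0.0], [0.0, 0.0, -1.0]]
force: [-0.5, -0.4, -0.3]
opening: 0.999
grasp_force: 0.0
time_s: 20.65
position: [0.4269, -0.0997, 0.032]
tcp_rot: [[-1.0, -0.002, 0.0], [-0.002, 1.0, -0.0], [-0.0, -0.0, -1.0]]
force: [0.1, -0.7, -0.8]
opening: 0.685
grasp_force: 30.0
```

```bash
python3 -m jog '0 0 -55 0 0 0 55; 0 0 -55 0 0 0 55; 0 0 -55 0 0 0 55; -11.2 49 0 0 0 0 55; -11.2 49 0 0 0 0 55; -11.2 49 0 0 0 0 55; -11.2 49 0 0 0 0 55; -11.2 49 0 0 0 0 55; -11.2 49 0 0 0 0 55; -11.2 49 0 0 0 0 55; -11.2 49 0 0 0 0 55; 0 0 0 0 0 0 55'; python3 -m jog '0 0 35 0 0 0 55; 0 0 12 0 0 0 55; 0 0 0 0 0 0 55; 0 0 0 0 0 0 55'
```

```text
time_s: 22.15
position: [0.5155, 0.2957, 0.1965]
tcp_rot: [[-1.0, -0.006, 0.0], [-0.006, 1.0, 0.001], [-0.0, 0.001, -1.0]]
force: [-0.1, -0.7, -0.4]
opening: 0.682
grasp_force: 30.0
time_s: 22.65
position: [0.5162, 0.2922, 0.1509]
tcp_rot: [[-1.0, -0.002, 0.001], [-0.002, 1.0, 0.0], [-0.001, 0.0, -1.0]]
force: [0.6, -0.6, -1.3]
opening: 0.688
grasp_force: 30.0
```

Position is good (0.5162, 0.2922). Lowering 9 mm, then in small steps to 0.138.

```bash
python3 -m jog '0 0 6 0 0 0 55; 0 0 3 0 0 0 55; 0 0 0 0 0 0 55';  python3 -m jog '0 0 2 0 0 0 55; 0 0 0 0 0 0 55'; python3 -m jog '0 0 2 0 0 0 55; 0 0 0 0 0 0 55'
```

```text
time_s: 23.02
position: [0.5154, 0.2924, 0.1409]
tcp_rot: [[-1.0, -0.002, -0.0], [-0.002, 1.0, -0.0], [0.0, -0.0, -1.0]]
force: [0.4, 0.4, -2.0]
opening: 0.685
grasp_force: 30.0
time_s: 23.28
position: [0.5155, 0.2925, 0.1389]
tcp_rot: [[-1.0, -0.002, -0.0], [-0.002, 1.0, -0.0], [0.0, -0.0, -1.0]]
force: [0.3, 0.0, -1.6]
opening: 0.685
grasp_force: 30.0
time_s: 23.52
position: [0.5158, 0.2926, 0.138]
tcp_rot: [[-1.0, -0.002, 0.001], [-0.002, 1.0, 0.0], [-0.001, 0.0, -1.0]]
force: [-1.4, -1.0, 4.2]
opening: 0.686
grasp_force: 30.0
```

Seated (contact at the expected height). I release and move to the coarse sieve. The gripper body would overhang the 88 mm beaker at yaw 0, so I'll grip at yaw 90, 150 and 90 instead.

```bash
python3 -m jog '0 0 0 0 0 0 87; 0 0 0 0 0 0 87; 0 0 0 0 0 0 87; 0 0 0 0 0 0 87; 0 0 -40 0 0 0 87; 0 0 -40 0 0 0 87; -30.2 -52 0 0 0 0 87; -30.2 -52 0 0 0 0 87; -30.2 -52 0 0 0 0 87; -30.2 -52 0 0 0 0 87; 0 0 50 0 0 0 87; 0 0 30 0 0 0 87'; python3 -m jog '0 0 0 0 0 0 87; 0 0 0 0 0 0 87'; python3 -c "
from h import *
for c in ('top','side'):
  capture(c)
  for n in ('sieve_coarse','sieve_medium','beaker'):
    for r in place_of(c,n)[:4]: print(c,n,r)
save('side','s4',(180,170,340,290),5)"
```

```text
time_s: 25.02
position: [0.6362, 0.0834, 0.1349]
tcp_rot: [[-1.0, 0.0, -0.002], [0.0, 1.0, 0.0], [0.002, 0.0, -1.0]]
force: [-0.3, -0.0, -1.6]
opening: 0.998
grasp_force: 0.0
time_s: 25.28
position: [0.6377, 0.0849, 0.1381]
tcp_rot: [[-1.0, -0.003, 0.002], [-0.003, 1.0, -0.0], [-0.002, -0.0, -1.0]]
force: [0.7, 0.0, -0.0]
opening: 1.0
grasp_force: 0.0
top sieve_coarse {'at': [0.495, 0.4509, 0.0024], 'conf': 0.92}
top sieve_coarse {'at': [0.401, 0.4483, -0.0006], 'conf': 0.77}
top sieve_coarse {'at': [0.6322, 0.0841, -0.0016], 'conf': 0.4}
top sieve_coarse {'at': [0.5143, 0.2935, 0.1034], 'conf': 0.21}
top sieve_medium {'at': [0.5141, 0.2956, 0.1024], 'conf': 0.72}
side sieve_coarse {'at': [0.4002, 0.4521, 0.0011], 'conf': 0.84}
side sieve_medium {'at': [0.5191, 0.2964, 0.1039], 'conf': 0.73}
side beaker {'at': [0.742, 0.137, 0.0011], 'conf': 0.87}
```

View pics/s4.png

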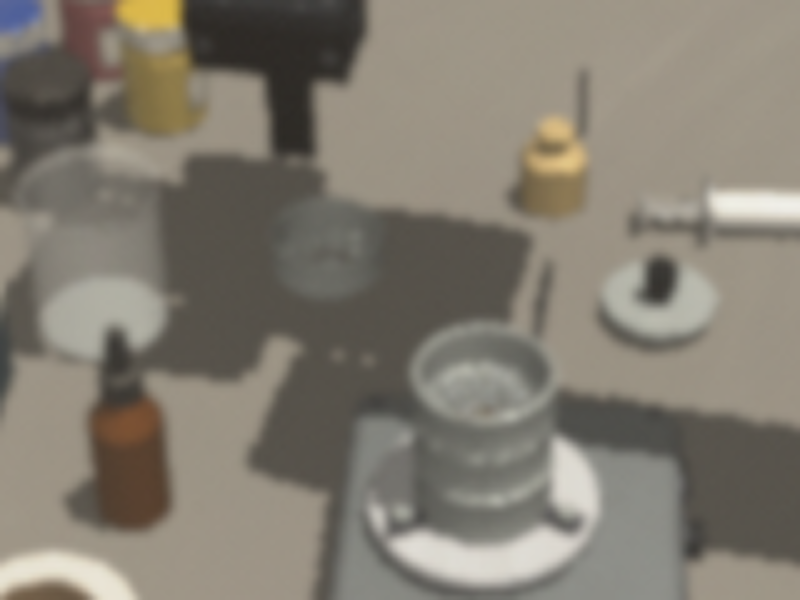

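The medium sieve sits level (485,370). The coarse one is at (328,248), in the shadow, and the beaker and weight are untouched. Going down to the coarse sieve.

```bash
python3 -m jog '0 0 50 0 0 0 87; 0 0 40 0 0 0 87; 0 0 15 0 0 0 87; 0 0 0 0 0 0 55; 0 0 0 0 0 0 55; 0 0 0 0 0 0 55; 0 0 0 0 0 0 55; 0 0 0 0 0 0 55; 0 0 0 0 0 0 55'
```

```text
time_s: 26.85
position: [0.638, 0.0845, 0.0337]
tcp_rot: [[-1.0, -0.002, 0.003], [-0.002, 1.0, -0.0], [-0.003, -0.0, -1.0]]
force: [-0.1, -0.0, 7.6]
opening: 0.693
grasp_force: 30.0
```

```bash
python3 -m jog '0 0 0 0 0 0 87; 0 0 0 0 0 0 87; 0 0 0 0 0 0 87; 0 0 0 0 0 -0.175 87; 0 0 0 0 0 -0.175 87; 0 0 0 0 0 -0.175 87; 0 0 0 0 0 -0.175 87; 0 0 0 0 0 -0.175 87; 0 0 0 0 0 -0.172 87; 0 0 0 0 0 0 87'; python3 -m jog '0 0 0 0 0 0 55; 0 0 0 0 0 0 55; 0 0 0 0 0 0 55; 0 0 0 0 0 0 55; 0 0 0 0 0 0 55; 0 0 0 0 0 0 55; 0 0 0 0 0 0 55'; python3 -m jog '0 0 0 0 0 0 87; 0 0 0 0 0 0 87; 0 0 0 0 0 0 87; 0 0 0 0 0 0.175 87; 0 0 0 0 0 0.175 87; 0 0 0 0 0 0.175 87; 0 0 0 0 0 0.175 87; 0 0 0 0 0 0.175 87; 0 0 0 0 0 0.172 87; 0 0 0 0 0 0 87'; python3 -m jog '0 0 0 0 0 0 55; 0 0 0 0 0 0 55; 0 0 0 0 0 0 55; 0 0 0 0 0 0 55; 0 0 0 0 0 0 55; 0 0 0 0 0 0 55; 0 0 0 0 0 0 55'
```

```text
time_s: 28.1
position: [0.6366, 0.0848, 0.0317]
tcp_rot: [[-0.5, -0.866, -0.001], [-0.866, 0.5, 0.0], [0.0, 0.001, -1.0]]
force: [0.3, -0.2, -0.6]
opening: 0.999
grasp_force: 0.0
time_s: 28.98
position: [0.6367, 0.0848, 0.032]
tcp_rot: [[-0.498, -0.867, -0.0], [-0.867, 0.498, 0.0], [0.0, 0.0, -1.0]]
force: [-0.2, 0.1, -0.2]
opening: 0.689
grasp_force: 30.0
time_s: 30.22
position: [0.6369, 0.0847, 0.0321]
tcp_rot: [[-1.0, -0.004, 0.0], [-0.004, 1.0, -0.0], [-0.0, -0.0, -1.0]]
force: [-0.1, 0.2, -0.4]
opening: 0.996
grasp_force: 0.0
time_s: 31.1
position: [0.6369, 0.0847, 0.032]
tcp_rot: [[-1.0, -0.002, -0.0], [-0.002, 1.0, -0.0], [0.0, -0.0, -1.0]]
force: [0.2, 0.5, 0.4]
opening: 0.692
grasp_force: 30.0
```

```bash
python3 -m jog '0 0 -55 0 0 0 55; 0 0 -55 0 0 0 55; 0 0 -60 0 0 0 55; 30.2 52 0 0 0 0 55; 30.2 52 0 0 0 0 55; 30.2 52 0 0 0 0 55; 30.2 52 0 0 0 0 55; 0 0 0 0 0 0 55; 0 0 20 0 0 0 55; 0 0 10 0 0 0 55; 0 0 0 0 0 0 55; 0 0 0 0 0 0 55'
```

```text
time_s: 32.6
position: [0.5163, 0.2921, 0.1724]
tcp_rot: [[-1.0, -0.001, 0.001], [-0.001, 1.0, 0.0], [-0.001, 0.0, -1.0]]
force: [0.7, 0.6, -1.0]
opening: 0.688
grasp_force: 30.0
```

```bash
python3 -m jog '0 0 6 0 0 0 55; 0 0 2 0 0 0 55; 0 0 0 0 0 0 55';  python3 -m jog '0 0 2 0 0 0 55; 0 0 0 0 0 0 55'; python3 -m jog '0 0 2.4 0 0 0 55; 0 0 0 0 0 0 55'
```

```text
time_s: 32.98
position: [0.5155, 0.2924, 0.1639]
tcp_rot: [[-1.0, -0.002, -0.0], [-0.002, 1.0, -0.0], [0.0, -0.0, -1.0]]
force: [-0.5, 0.2, 0.2]
opening: 0.687
grasp_force: 30.0
time_s: 33.22
position: [0.5155, 0.2925, 0.162]
tcp_rot: [[-1.0, -0.002, -0.0], [-0.002, 1.0, -0.0], [0.0, -0.0, -1.0]]
force: [-0.1, 0.6, -1.2]
opening: 0.69
grasp_force: 30.0
time_s: 33.48
position: [0.5159, 0.2926, 0.16]
tcp_rot: [[-1.0, -0.002, 0.001], [-0.002, 1.0, 0.0], [-0.001, 0.0, -1.0]]
force: [-0.8, -0.6, 1.2]
opening: 0.69
grasp_force: 30.0
```

```bash
python3 -m jog '0 0 0 0 0 0 87; 0 0 0 0 0 0 87; 0 0 0 0 0 0 87; 0 0 0 0 0 0 87; 0 0 -60 0 0 0 87; 14.6 -52.5 0 0 0 0 60; 14.6 -52.5 0 0 0 0 60; 14.6 -52.5 0 0 0 0 60; 14.6 -52.5 0 0 0 0 60; 0 0 50 0 0 0 60; 0 0 50 0 0 0 60; 0 0 0 0 0 0 60'; python3 -c "
from h import *
for c in ('top','side'):
  capture(c)
  for n in ('sieve_coarse','sieve_lid'):
    for r in place_of(c,n)[:4]: print(c,n,r)
save('side','s5',(200,170,360,290),5)
print(read_state()['position'])"
```

```text
time_s: 34.98
position: [0.4551, 0.0822, 0.117]
tcp_rot: [[-1.0, -0.001, -0.009], [-0.001, 1.0, 0.001], [0.009, 0.001, -1.0]]
force: [-0.5, -0.1, -0.4]
opening: 0.691
grasp_force: 0.0
top sieve_coarse {'at': [0.5148, 0.2917, 0.1266], 'conf': 0.87}
top sieve_coarse {'at': [0.4934, 0.4496, -0.0004], 'conf': 0.81}
top sieve_coarse {'at': [0.4007, 0.4523, -0.0031], 'conf': 0.63}
side sieve_coarse {'at': [0.3957, 0.4539, 0.0009], 'conf': 0.84}
side sieve_coarse {'at': [0.5121, 0.291, 0.1238], 'conf': 0.64}
side sieve_coarse {'at': [0.4959, 0.4486, -0.0012], 'conf': 0.62}
side sieve_lid {'at': [0.4556, 0.0804, -0.0029], 'conf': 0.86}
[0.45878971 0.08255714 0.12138165]
```

View pics/s5.png

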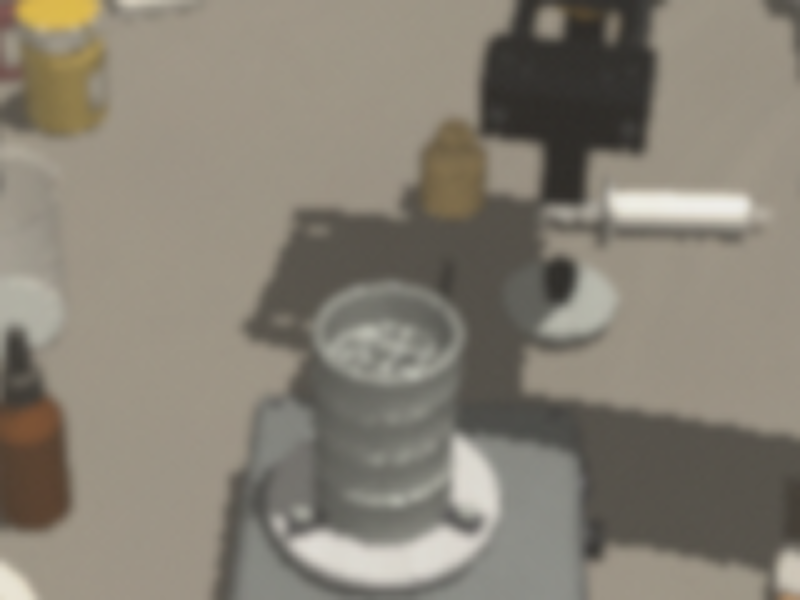

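The coarse sieve is seated level (388,335), and the lid knob at (560,280) is under the gripper. Gripping the knob at yaw 90, then at yaw 0.

```bash
python3 -m jog '0 0 50 0 0 0 60; 0 0 31 0 0 0 60; 0 0 0 0 0 0 60; 0 0 0 0 0 0 12; 0 0 0 0 0 0 12; 0 0 0 0 0 0 12; 0 0 0 0 0 0 12; 0 0 0 0 0 0 12; 0 0 0 0 0 0 12; 0 0 0 0 0 0 12'; python3 -m jog '0 0 0 0 0 0 50; 0 0 0 0 0 0 50; 0 0 0 0 0 0.175 50; 0 0 0 0 0 0.175 50; 0 0 0 0 0 0.175 50; 0 0 0 0 0 0.175 50; 0 0 0 0 0 0.175 50; 0 0 0 0 0 0.175 50; 0 0 0 0 0 0.175 50; 0 0 0 0 0 0.175 50; 0 0 0 0 0 0.172 50; 0 0 0 0 0 0 50'; python3 -m jog '0 0 0 0 0 0 12; 0 0 0 0 0 0 12; 0 0 0 0 0 0 12; 0 0 0 0 0 0 12; 0 0 0 0 0 0 12; 0 0 0 0 0 0 12; 0 0 0 0 0 0 12'
```

```text
time_s: 36.58
position: [0.4578, 0.0824, 0.0389]
tcp_rot: [[-1.0, -0.002, 0.0], [-0.002, 1.0, 0.0], [-0.0, 0.0, -1.0]]
force: [-0.7, 0.7, 3.8]
opening: 0.198
grasp_force: 30.0
time_s: 38.08
position: [0.4576, 0.0823, 0.0384]
tcp_rot: [[-0.003, 1.0, -0.0], [1.0, 0.003, -0.0], [-0.0, -0.0, -1.0]]
force: [1.1, -0.4, 0.2]
opening: 0.574
grasp_force: 0.0
time_s: 38.95
position: [0.4579, 0.0824, 0.0387]
tcp_rot: [[-0.001, 1.0, 0.0], [1.0, 0.001, -0.0], [-0.0, 0.0, -1.0]]
force: [0.5, 0.7, 0.1]
opening: 0.194
grasp_force: 30.0
```

```bash
python3 -m jog '0 0 -60 0 0 0 12; 0 0 -60 0 0 0 12; 0 0 -60 0 0 0 12; 52.5 14.5 0 0 0 0 12; 52.5 14.5 0 0 0 0 12; 52.5 14.5 0 0 0 0 12; 52.7 14.6 0 0 0 0 12; 0 0 0 0 0 0 12; 0 0 15 0 0 0 12; 0 0 3 0 0 0 12; 0 0 0 0 0 0 12; 0 0 0 0 0 0 12'
```

```text
time_s: 40.45
position: [0.5158, 0.2919, 0.2008]
tcp_rot: [[0.0, 1.0, 0.0], [1.0, -0.0, 0.0], [0.0, 0.0, -1.0]]
force: [-0.4, 0.8, -1.4]
opening: 0.195
grasp_force: 30.0
```

```bash
python3 -m jog '0 0 5 0 0 0 12; 0 0 3 0 0 0 12; 0 0 0 0 0 0 12';  python3 -m jog '0 0 2 0 0 0 12; 0 0 0 0 0 0 12'; python3 -m jog '0 0 2 0 0 0 12; 0 0 0 0 0 0 12'
```

```text
time_s: 40.83
position: [0.5153, 0.2925, 0.1923]
tcp_rot: [[-0.001, 1.0, -0.001], [1.0, 0.001, -0.0], [-0.0, -0.001, -1.0]]
force: [0.3, -0.0, -0.6]
opening: 0.192
grasp_force: 30.0
time_s: 41.08
position: [0.5155, 0.2926, 0.1905]
tcp_rot: [[-0.001, 1.0, -0.0], [1.0, 0.001, -0.0], [-0.0, -0.0, -1.0]]
force: [-0.1, 0.3, -0.6]
opening: 0.192
grasp_force: 30.0
time_s: 41.32
position: [0.5157, 0.2927, 0.1887]
tcp_rot: [[-0.001, 1.0, 0.0], [1.0, 0.001, 0.0], [0.0, 0.0, -1.0]]
force: [0.3, -0.0, -1.2]
opening: 0.196
grasp_force: 30.0
```

Very near the seat (0.1886). I'll press down another 0.5 mm, release, and move clear.

```bash
python3 -m jog '0 0 0.5 0 0 0 12; 0 0 0 0 0 0 12'; python3 -m jog '0 0 0 0 0 0 50; 0 0 0 0 0 0 50; 0 0 0 0 0 0 50; 0 0 0 0 0 0 50; 0 0 -40 0 0 0 50; 0 0 -50 0 0 0 50; -50 0 0 0 0 0 50; -60 0 0 0 0 0 50; -60 0 0 0 0 0 50; -60 0 0 0 0 0 50; 0 0 0 0 0 0 50'; python3 -c "
from h import *
for c in ('top','side'):
  capture(c)
  for n in ('sieve_lid','weight_500','funnel','beaker'):
    for r in place_of(c,n)[:1]: print(c,n,r)
save('side','s6',(200,160,360,280),5)"
```

```text
time_s: 41.58
position: [0.5157, 0.2927, 0.1886]
tcp_rot: [[-0.001, 1.0, 0.001], [1.0, 0.001, 0.0], [0.0, 0.001, -1.0]]
force: [-1.0, -0.5, 3.1]
opening: 0.193
grasp_force: 30.0
time_s: 42.95
position: [0.5161, 0.0588, 0.2782]
tcp_rot: [[0.005, 1.0, 0.0], [1.0, -0.005, -0.001], [-0.001, 0.0, -1.0]]
force: [-0.2, 1.0, -0.5]
opening: 0.579
grasp_force: 0.0
top sieve_lid {'at': [0.5142, 0.2917, 0.1466], 'conf': 0.88}
top weight_500 {'at': [0.5152, 0.2969, 0.1259], 'conf': 0.58}
top funnel {'at': [0.4953, -0.324, 0.0001], 'conf': 0.83}
top beaker {'at': [0.7403, 0.1429, -0.0014], 'conf': 0.84}
side sieve_lid {'at': [0.5157, 0.2883, 0.147], 'conf': 0.85}
side weight_500 {'at': [0.5286, -0.0028, 0.0023], 'conf': 0.6}
side funnel {'at': [0.4969, -0.3235, -0.0005], 'conf': 0.88}
side beaker {'at': [0.7435, 0.1408, 0.002], 'conf': 0.66}
```

View pics/s6.png

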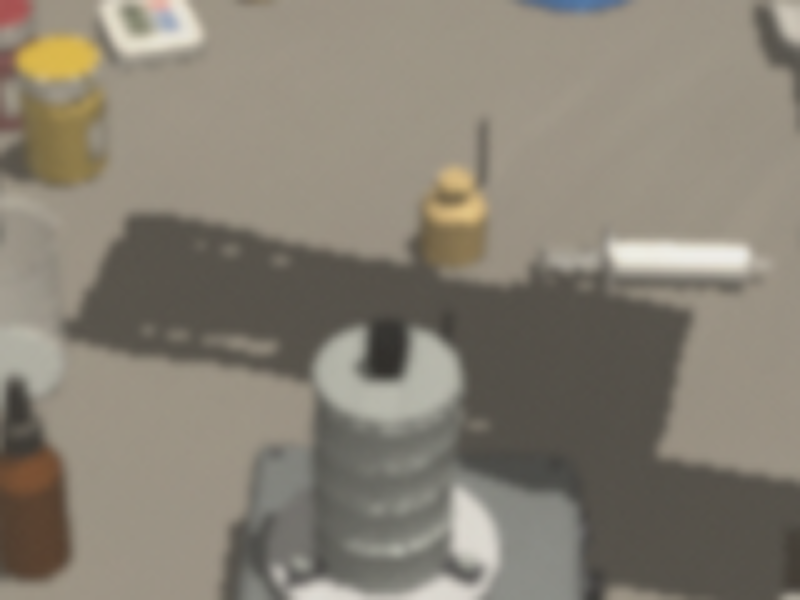

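The lid is seated level on the full nest (388,370), and the bystanders are where they started. Handing in.

```bash
python3 -c "
from rig import *
print(hand_in())"
```

```text
the job is handed in; nothing more can be done
None
```

The fine, medium and coarse sieves and the lid are nested level on the receiver pan and the job is handed in at about 43 s of robot time (no verdict was returned); the weight, funnel and beaker did not move, though a first missed grasp slid the fine sieve about 20 mm on the bench.

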